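Lock the spindle: line up the slotted disc and push the bar through

ROBOT

A 6-joint arm with a two-finger parallel gripper is mounted at the origin on a cart in front of the work surface, level with it; the furniture and walls round the work are solid. World frame = base frame: x ahead of the robot, y to its left, z up, the work surface at z = 0. Lengths are in m, angles in rad, forces in N, time in s.
With the tool pointing down it reaches from about 0.25 to 0.725 m from the base axis. Payload 4 kg.
Tool frame: the origin (TCP) lies midway between the tips of the shut fingers; the grasp point (between the pads) lies 19 mm behind it; z points along the fingers, y is the line along which they close (so a half turn about z gives the same grasp; the last joint's range is limited). The gripper opens to 85 mm and grips with 20 to 120 N. Pads are 22 mm wide; open, the fingers measure 114 mm over their backs; the gripper's body (76 mm by 85 mm) begins 54 mm behind the grasp point. The pads swing forward as they close: fully open they stand 13 mm farther back than shut.
Start: joints at [-1.252, 0.241, 0.005, 1.335, 0, 1.571], TCP at [0.157, -0.475, 0.231] pointing down, gripper open.
Joint ranges: [-2.72, 2.72], [-1.05, 1.87], [-1.09, 1.28], [-1.99, 2.15], [-1.42, 1.44], [-3.14, 3.14]. Speed limits (rad/s): [2.79, 2.79, 3.14, 3.14, 3.14, 3.14].

INTERFACE

Orientations are given as a unit quaternion [x, y, z, w].
In Python, from workcell import monitor, vision, job gives the robot as it stands.
- The arm moves only by the tool move_arm, never from a script. Its argument "moves" is a list that holds one entry, the list of rows, each a list of 5 numbers: the shift along the world's x, y, z in m, then the turn about the world's z in degrees, then the opening in per cent of the stroke, from 0 (shut) to 100 (fully open). In form: [[[x, y, z, turn, gripper], ...]]. A call has 1 to 5 rows; each row is the pose to reach, as a shift and turn from the pose commanded when the call began; what a row does not reach only later rows make up. A row lasts 1/8 s, in which the tool goes at most 62.5 mm and 10.7 degrees, less where a joint would pass 70% of its speed; a pose out of reach is approached as far as the arm can. A call with a gripper value outside its range is refused whole. The fingers move at their own pace and stop on an object; the grip force is fixed at half the most. Time passes only in rows, so rows that repeat a pose let the fingers close. It gives the time, the measured TCP pose, the force, the opening and the grip force at its end, in the units of the state.
- monitor.get_obs(): the state, without advancing time (a new reading comes with each control period).
- vision.camera(name): name is "scene" or "top"; returns a dict with "color" (420x560x3 uint8, red, green, blue), "camera_matrix" (3x3 intrinsics, pixels), "k1" (the pictures are not rectified: a ray, as slopes to the right and down, at radius r is drawn at 1 + k1 r^2 times it, then the intrinsics apply), "eye" and "attitude" of the camera in the world. Camera axes: x right, y up, looking along -z (the intrinsics and any distortion apply to the point x, -y, -z); pixel columns grow to the right and rows downward; lengths in m; the calibration is good to about 2 mm. A picture is of the moment at which its call begins. There is no depth.
- job.job_done(): hands the job in; it is judged then, once.
The state is a dict: "clock": time; "joint_pos": joint angles; "joint_vel": joint speeds; "tau": joint torques, N m; "eef_pos": TCP position; "tool_rot": TCP orientation; "ft_force": force on the tool from outside, world axes, zero at the start; "ft_torque": the same for the moment, N m; "grip_width": finger opening in m; "grasp_force": force on a finger pad.
Only numpy, scipy, OpenCV 4.12 (cv2) and the standard library are available. Lean on these libraries where they do the work, as an engineer would, in place of code of your own. Each camera call takes 0.05 s, during which the arm holds its last target. There are 200 camera calls.

TASK

Lock the spindle on the bench: push the studs on top of the slotted disc round until its slot lines up with the locking bar, then push the bar by its upright end plate, through the slot and the keeper beyond, fully home until the plate meets the guide. Do it all by pushing with the fingers: lift nothing, leave the tin, the standing bolt and the brass float where they are, and finish with the hand clear.

Things in the scene. Friction and masses are not known exactly. Their poses are not given: they have to be found in the camera images.
- lock_base: grey steel base, fixed to the bench, 310 mm long, 110 mm wide round the disc. Origin on the bench top straight below the spindle axis; +x is the way the bar is pushed, z up. In this frame: plate x -225 to 85 mm; the bar lies on a 28 mm wide rail x -225 to -57 mm, top 24 mm high; keeper bridge x 53 to 67 mm, 42 mm wide, opening 24 mm, top 43.5 mm
- guide_end (a point): middle of the rear end (entry) of the steel guide channel, 24 mm above the bench, at x = -116 mm on the x axis of lock_base. The guide (side walls, two straps over the bar) runs from here 56 mm towards the disc, is 40 mm wide and its highest screw heads are 45.5 mm above the bench. The push plate stops here
- slotted_disc (a joint): turn of the slotted disc (90 mm diameter, upright spindle) in rad, positive counter-clockwise from above. A straight slot 22 mm wide, 15 mm deep runs right across its top through the centre. At 0, and equally at pi, the slot lies along the bar. Starts 0.45 to 2.69. Turns either way, stays where left; friction about 0.12 N m (4 N at a stud)
- disc_top (a point): point on the spindle axis at the height of the disc's flat top, 38 mm above the bench; its x axis runs along the slot and turns with the disc, z up
- stud_a (a point): centre of the top of one upright steel stud on the disc: 12 mm diameter, 33 mm tall above the disc's flat top (its top is 71 mm above the bench), 34 mm from the spindle axis, on the +y side of disc_top (square to the slot)
- stud_b (a point): the same for the other, equal stud, on the opposite side of the spindle axis (-y of disc_top)
- lock_bar: loose dark steel bar 16 mm wide, 12 mm high, 0.35 kg, sliding in the guide (1 mm side play) at 1.5 to 4 N. Origin on its underside at the front face of its upright push plate, +x to the tapered nose, whose tip is at x = 190 mm. Starts drawn back, origin 128 to 148 mm behind guide_end; home when the plate touches guide_end. The disc stops it if the slot is over about 0.15 rad off
- push_plate (a point): middle of the rear face of the bar's push plate, the face to push, 48 mm above the bench, 10 mm behind the bar's origin. The plate is 36 mm wide, 10 mm thick, and reaches from 25 to 72 mm above the bench
- grease_tin: lidded green grease tin, 70 mm diameter, 39 mm high, origin at the centre of its underside; about 135 mm to the +y side of the bar's line in the frame of lock_base; leave alone
- hex_bolt: hex bolt standing on its head, 19 mm across, 52 mm high, origin at the centre of its underside; about 105 mm to the -y side of the bar's line; leave alone
- brass_float: round brass float, 37 mm diameter, 27 mm high, origin at the centre of its underside; about 125 mm to the +y side of the bar's line, beside the disc; leave alone
There are look-alikes about, which are no part of the job. Several things have the shape of the lock_bar; the one meant has the colours described above.

How it is judged:
On the way:
1. the disc's slot has been turned into line with the bar while the bar was still short of the disc's middle (angle between the x axis of disc_top and the x axis of lock_base, either way round below 0.25 rad and x of lock_bar in the frame of lock_base below -0.195 m), for 0.1 s.
At the end, for the whole second after the job is handed in: the bar lies at rest in its guide, through the slot and the keeper, its plate within 5 mm of the guide's rear end, the slot in line with it within 0.12 rad (x of lock_bar in the frame of lock_base between -0.121 and -0.11 m and z of lock_bar in the frame of lock_base between 0.018 and 0.03 m and angle between the x axis of lock_bar and the x axis of lock_base, either way round below 0.08 rad and angle between the x axis of disc_top and the x axis of lock_base, either way round below 0.12 rad and linear speed of lock_bar below 0.01 m/s); the robot touches nothing.
It fails at once if the bar is lifted or wrenched up out of its guide (z of lock_bar in the frame of lock_base above 0.036 m or z of lock_bar in the frame of lock_base below 0.01 m).
It fails at once if the grease tin is moved (more than 15 mm) or lifted (distance of grease_tin from where it was at the start of the episode above 0.015 m).
It fails at once if the standing bolt is moved (more than 15 mm) or knocked over (distance of hex_bolt from where it was at the start of the episode above 0.015 m or angle between hex_bolt's own z axis and vertical above 0.5 rad).
It fails at once if the brass float is moved (more than 15 mm) or lifted (distance of brass_float from where it was at the start of the episode above 0.015 m).
It also fails if it takes over 54 s, if anything falls off the work surface, if the arm or the gripper's body presses on something with over 40 N, if the wrist force passes 120 N, or if a joint passes its speed limit or range.

## Working session

There is one attempt and no reset: what is moved stays moved. The work goes in short steps, Python scripts to look and compute and a tool call to move; the robot and the scene stay as the last step left them, time stands still between calls to the robot, and variables do not carry over. Pictures are saved under pics/ and viewed, at most 10 in all, crops included, and the job is handed in when it is done.

Besides the shell and the picture viewer there is one more tool, called after "Emit:" by a JSON object that holds its "name" and its "arguments". move_arm: Moves the arm, as the interface text tells. Its arguments: {"type":"object","properties":{"moves":{"type":"array","items":{"type":"array","items":{"type":"array","items":{"type":"number"}}}}},"required":["moves"]}

```bash
mkdir -p pics; cat > h.py <<'E'
import numpy as np,cv2
from workcell import monitor,vision,job
def snap(n):
    c=vision.camera(n); return c
def R(c):
    a=np.array(c["attitude"],float)
    if a.shape==(3,3): return a
    from scipy.spatial.transform import Rotation as Q
    return Q.from_quat(a).as_matrix()
def ray(c,uv):
    K=np.array(c["camera_matrix"]);d=cv2.undistortPoints(np.array([[uv]],float),K,np.array([c["k1"],0,0,0.]))[0,0]
    return np.array(c["eye"]),R(c)@np.array([d[0],-d[1],-1.])
def onz(c,uv,z):
    e,d=ray(c,uv);return e+d*(z-e[2])/d[2]
def proj(c,p):
    q=R(c).T@(np.array(p)-c["eye"]);s=np.array([q[0],-q[1]])/-q[2];s=s*(1+c["k1"]*(s@s))
    K=np.array(c["camera_matrix"]);return K[:2,:2]@s+K[:2,2]
E
python3 - <<'E'
from h import *
import pickle
for n in("scene","top"):
    c=snap(n);pickle.dump(c,open(n+".pkl","wb"));cv2.imwrite(f"pics/{n}0.png",c["color"][...,::-1]);print(n,c["eye"],c["attitude"],c["camera_matrix"],c["k1"])
o=monitor.get_obs();print(o["clock"],o["eef_pos"],o["tool_rot"],o["grip_width"])
E
```

```text
scene [-0.21094818  0.66629076  0.64497903] [-0.20754579  0.45693892  0.7824483  -0.36865461] [[531.49897667   0.         283.08009452]
 [  0.         531.49897667 210.38024705]
 [  0.           0.           1.        ]] 0.012162187840602795
top [0.35443366 0.07233468 0.96586278] [-0.07683366  0.0774852   0.71182266 -0.69383076] [[470.33646362   0.         280.42940292]
 [  0.         470.33646362 210.58122305]
 [  0.           0.           1.        ]] -0.15155045634421527
0.1 [ 0.15654699 -0.47425583  0.2305004 ] [ 9.87321051e-01  1.58733248e-01 -1.37818978e-04 -9.37772474e-04] 0.08544796114009821
```

View pics/scene0.png

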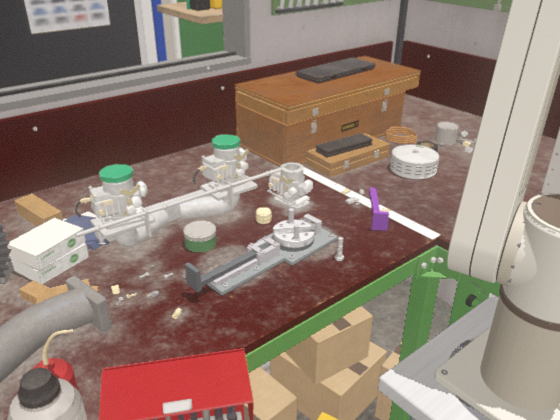

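View pics/top0.png

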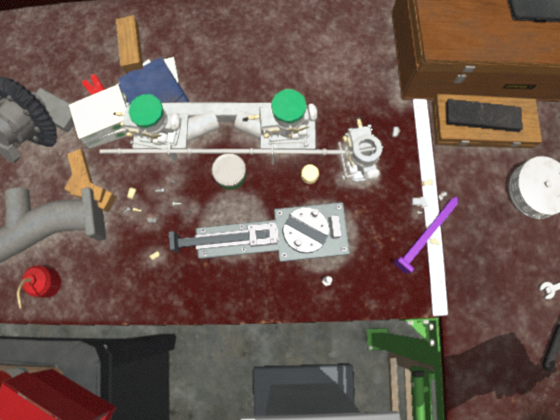

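The scene view shows the base with the disc at about (293,235) and the dark bar's plate at (195,275). In the top view the dark bar runs from (173,241) to about (250,236), with the disc at (306,229), tin (229,170), float (310,174) and bolt (327,281).

Candidates for lock_bar (top view): the dark bar at (210,239) and the purple bar at (430,235). I choose the dark steel one on the rail and will check it in a close crop.

```bash
python3 - <<'E'
from h import *
import pickle
t=pickle.load(open("top.pkl","rb"));s=pickle.load(open("scene.pkl","rb"))
a=cv2.resize(t["color"][195:270,160:360,::-1],None,fx=4,fy=4,interpolation=cv2.INTER_CUBIC)
b=cv2.resize(s["color"][200:300,170:350,::-1],None,fx=3,fy=3,interpolation=cv2.INTER_CUBIC)
o=np.zeros((600,800,3),np.uint8);o[:300]=a;o[300:,:540]=b
cv2.imwrite("pics/crop.png",o)
for uv in[(173,241),(306,229),(229,170),(310,174),(327,281)]:print(uv,onz(t,uv,.04))
E
```

```text
(173, 241) [0.50323136 0.28585309 0.04      ]
(306, 229) [0.52111    0.01865949 0.04      ]
(229, 170) [0.64861407 0.17269937 0.04      ]
(310, 174) [0.63557193 0.00613207 0.04      ]
(327, 281) [ 0.41641759 -0.0188524   0.04      ]
```

View pics/crop.png

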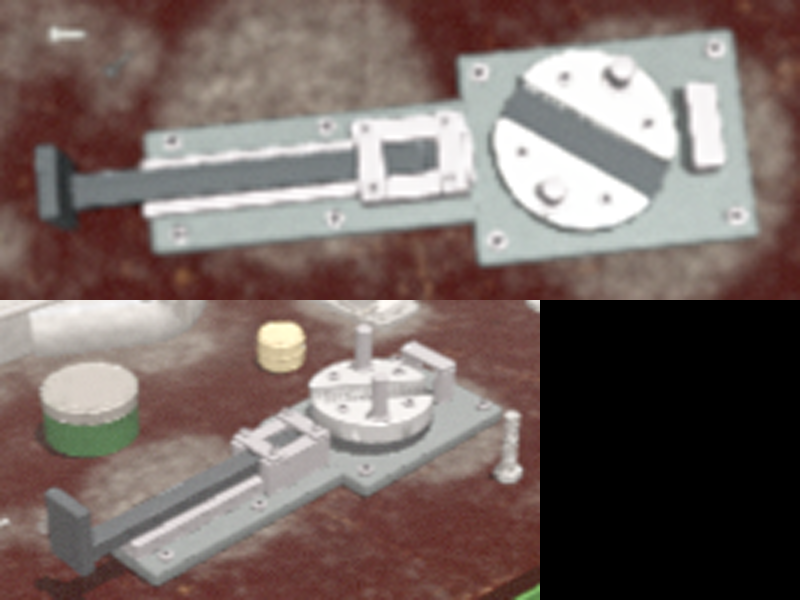

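The crop confirms the dark bar on the rail with its plate at the far left (top view). The stud tops are at crop (622,69) and (551,187), and the slot is tilted against the bar.

```bash
python3 - <<'E'
from h import *
import pickle
t=pickle.load(open("top.pkl","rb"))
P=lambda u,v,z:onz(t,(u/4+160-.4,v/4+195-.4),z)
A=P(622,69,.071);B=P(551,187,.071);C=(A+B)/2
L=(P(145,132,.006)+P(155,253,.006))/2;Rr=(P(732,31,.006)+P(757,234,.006))/2
K=P(704,126,.0435);G=P(415,155,.0435);D=P(584,139,.038)
S1=P(513,98,.038);S2=P(658,180,.038)
print("A",A,"B",B,np.linalg.norm(A-B),"C",C,"D",D);print("L",L,"R",Rr,np.linalg.norm(Rr-L),"K",K,"G",G)
ang=lambda v:np.degrees(np.arctan2(v[1],v[0]))
d=(Rr-L);print("base dir",ang(d),ang(K-G),"slot",ang(S2-S1),"studs",ang(A-B), "origin from L", L+d/np.linalg.norm(d)*.225)
p=P(40,183,.072);print("plate top rear",p, P(44,147,.072),P(58,225,.072))
u=d/np.linalg.norm(d);print("x of plate",(p-D)@u)
print(monitor.get_obs()["eef_pos"])
E
```

```text
A [0.5489946  0.00145727 0.071     ] B [0.49185322 0.03796846 0.071     ] 0.06781005884197695 C [0.52042391 0.01971286 0.071     ] D [0.52077891 0.01937165 0.038     ]
L [0.50418483 0.24302387 0.006     ] R [ 0.52827439 -0.06614137  0.006     ] 0.31010232567897 K [ 0.5247787  -0.04055999  0.0435    ] G [0.51388671 0.10397931 0.0435    ]
base dir -85.54462597737295 -85.69053087167505 slot -121.51491051006944 studs -32.57704339963524 origin from L [0.52166342 0.01870379 0.006     ]
plate top rear [0.49950392 0.28519962 0.072     ] [0.51718346 0.28361363 0.072     ] [0.47881806 0.27594814 0.072     ]
x of plate -0.26667737138364295
[ 0.15654699 -0.47425583  0.2305004 ]
```

Emit:
{"name": "move_arm", "arguments": {"moves": [[[0.05,0.055,0,-3,0],[0.09,0.1,0,-7,0],[0.13,0.144,0,-10,0],[0.17,0.188,0,-14,0],[0.2,0.222,0,-14,0]]]}}

```text
clock: 0.72
eef_pos: [0.3577, -0.2508, 0.2311]
tool_rot: [0.999, 0.038, -0.0, -0.0]
ft_force: [0.4, -0.9, 0.8]
grip_width: -0.0002
grasp_force: 0.0
```

Emit:
{"name": "move_arm", "arguments": {"moves": [[[0.04,0.044,0,0,0],[0.08,0.088,0,0,0],[0.12,0.132,-0.02,0,0],[0.16,0.176,-0.05,0,0],[0.2,0.222,-0.08,0,0]]]}}

```text
clock: 1.35
eef_pos: [0.5519, -0.0358, 0.1545]
tool_rot: [0.999, 0.037, -0.0, 0.0]
ft_force: [1.2, 0.0, 1.2]
grip_width: 0.0001
grasp_force: 0.0
```

Emit:
{"name": "move_arm", "arguments": {"moves": [[[0,-0.004,0,0,0],[0,-0.004,-0.04,0,0],[0,-0.004,-0.08,0,0],[0,-0.004,-0.102,0,0],[0,-0.004,-0.102,0,0]]]}}

```text
clock: 1.98
eef_pos: [0.5486, -0.0423, 0.0521]
tool_rot: [0.999, 0.037, -0.002, -0.0]
ft_force: [0.8, 0.1, 0.0]
grip_width: 0.0001
grasp_force: 0.0
```

```bash
python3 - <<'E'
from h import *
o=monitor.get_obs();print(o["eef_pos"],o["ft_force"])
c=snap("scene");cv2.imwrite("pics/s1.png",cv2.resize(c["color"][180:300,170:370,::-1],None,fx=4,fy=4,interpolation=cv2.INTER_CUBIC))
E
```

```text
[ 0.54859838 -0.04227725  0.05213712] [0.82752429 0.11865159 0.01259053]
```

View pics/s1.png

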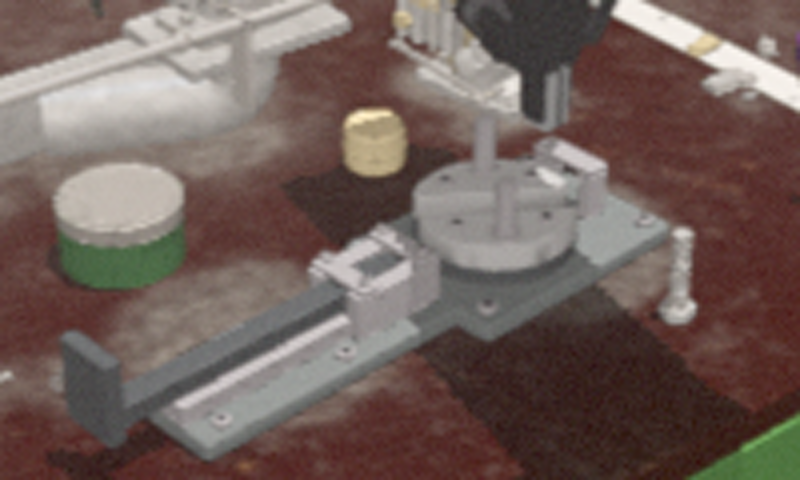

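The fingers are shut, just beyond the nearer stud at (485,140) in the crop, low over the keeper's +y side. The bar, tin, float and bolt are untouched. Next I push toward +y.

Emit:
{"name": "move_arm", "arguments": {"moves": [[[0.006,0,0,0,0],[0.006,0.008,0,0,0],[0.006,0.016,0,0,0],[0.006,0.024,0,0,0],[0.006,0.026,0,0,0]]]}}

```text
clock: 2.65
eef_pos: [0.5581, -0.0162, 0.0541]
tool_rot: [0.999, 0.037, 0.001, 0.002]
ft_force: [2.6, -5.8, -0.9]
grip_width: 0.0001
grasp_force: 3.2
```

Emit:
{"name": "move_arm", "arguments": {"moves": [[[0,0.004,0,0,0],[0,0.008,0,0,0],[0,0.012,0,0,0],[0,0.015,0,0,0],[0,0.015,0,0,0]]]}}

```text
clock: 3.28
eef_pos: [0.559, -0.0011, 0.0547]
tool_rot: [0.999, 0.037, 0.002, 0.001]
ft_force: [3.4, -4.4, 1.5]
grip_width: -0.0
grasp_force: 2.1
```

```bash
python3 - <<'E'
from h import *
import pickle
o=monitor.get_obs();print(o["eef_pos"],o["ft_force"])
c=snap("top");pickle.dump(c,open("t2.pkl","wb"));s=snap("scene");pickle.dump(s,open("s2.pkl","wb"))
a=cv2.resize(c["color"][195:270,160:360,::-1],None,fx=4,fy=4,interpolation=cv2.INTER_CUBIC)
b=cv2.resize(s["color"][200:260,250:350,::-1],None,fx=5,fy=5,interpolation=cv2.INTER_CUBIC)
o=np.zeros((600,800,3),np.uint8);o[:300]=a;o[300:,:500]=b
cv2.imwrite("pics/t2.png",o)
E
```

```text
[ 0.55904349 -0.00111222  0.05471624] [ 3.39076424 -4.37971552  1.50166878]
```

View pics/t2.png

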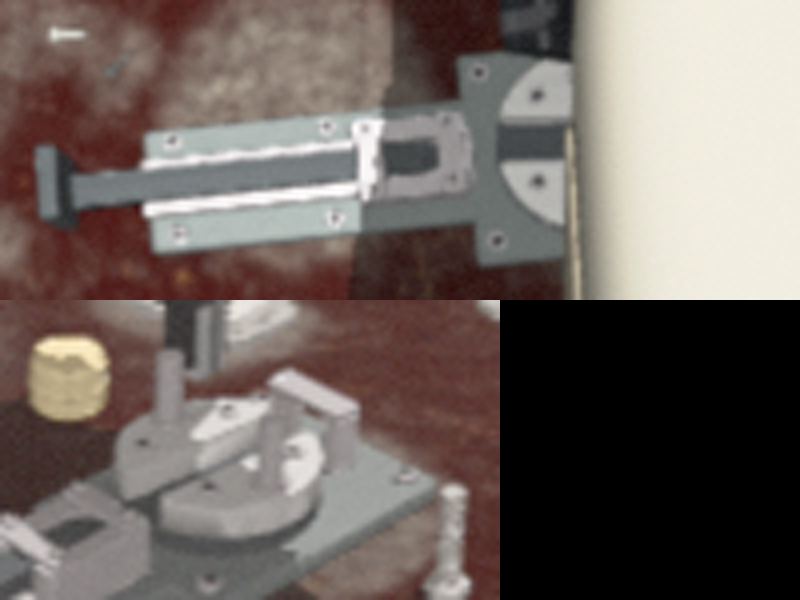

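The slot now lies horizontal in the top crop, about 6° short of the base's line (which rises about 5.8° to the right). I push about 3.5 mm more, then back off and check.

Emit:
{"name": "move_arm", "arguments": {"moves": [[[0,0.002,0,0,0],[0,0.0035,0,0,0],[0,0.0035,0,0,0]]]}}

```text
clock: 3.75
eef_pos: [0.5572, 0.003, 0.0539]
tool_rot: [0.999, 0.037, 0.0, 0.0]
ft_force: [1.7, -3.1, 1.7]
grip_width: 0.0002
grasp_force: 1.9
```

Emit:
{"name": "move_arm", "arguments": {"moves": [[[0,-0.02,0,0,0],[0,-0.03,0.03,0,0],[0,-0.03,0.07,0,0],[-0.06,-0.03,0.07,0,0],[-0.12,-0.03,0.07,0,0]]]}}

```text
clock: 4.38
eef_pos: [0.4348, -0.0271, 0.1232]
tool_rot: [0.999, 0.037, -0.001, -0.001]
ft_force: [0.2, -0.1, -0.2]
grip_width: -0.0
grasp_force: 0.0
```

Emit:
{"name": "move_arm", "arguments": {"moves": [[[-0.06,0,0.03,0,0],[-0.1,0.02,0.03,0,0],[-0.1,0.07,0.03,0,0],[-0.1,0.13,0.03,0,0],[-0.1,0.18,0.03,0,0]]]}}

```text
clock: 5.0
eef_pos: [0.3462, 0.0586, 0.1534]
tool_rot: [0.998, 0.065, -0.003, -0.023]
ft_force: [-0.1, -0.0, -0.1]
grip_width: -0.0002
grasp_force: 0.0
```

```bash
python3 - <<'E'
from h import *
import pickle
o=monitor.get_obs();print(o["eef_pos"],o["ft_force"])
c=snap("top");pickle.dump(c,open("t3.pkl","wb"))
cv2.imwrite("pics/t3.png",cv2.resize(c["color"][195:270,160:360,::-1],None,fx=4,fy=4,interpolation=cv2.INTER_CUBIC))
E
```

```text
[0.34618257 0.05856201 0.15339649] [-0.14315196 -0.03323178 -0.09352372]
```

View pics/t3.png

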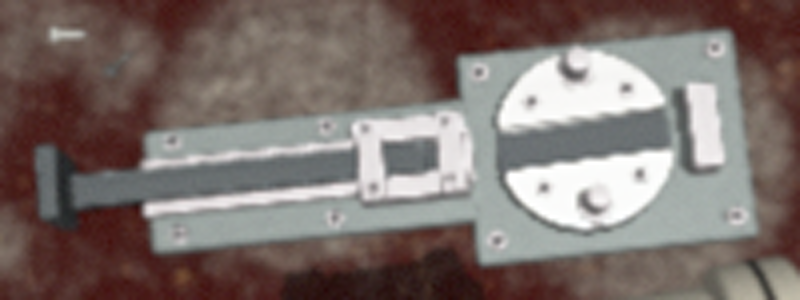

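```bash
python3 - <<'E'
from h import *
import pickle
t=pickle.load(open("t3.pkl","rb"))
P=lambda u,v,z:onz(t,(u/4+160-.4,v/4+195-.4),z)
ang=lambda v:np.degrees(np.arctan2(v[1],v[0]))
A=P(574,63,.071);B=P(597,198,.071)
print(ang(A-B),"want 4.4", np.linalg.norm(A-B),(A+B)/2,"slot",ang(P(667,129,.038)-P(500,150,.038)))
o=monitor.get_obs();print(o["eef_pos"],o["tool_rot"],o["joint_pos"])
E
```

```text
7.4369511948723295 want 4.4 0.0672317474881894 [0.51925901 0.02040007 0.071     ] slot -84.24714391373078
[0.34699889 0.05877219 0.15341494] [ 0.99763806  0.06479943 -0.00225088 -0.02267767] [ 0.12850027  0.0053296  -0.48137652  1.0856997   0.04555375  3.1403328 ]
```

The disc is aligned within about 3°. Joint 6 is at its limit, so I turn the tool about +87° while moving behind the plate.

Emit:
{"name": "move_arm", "arguments": {"moves": [[[0.02,0.02,0,10,0],[0.04,0.05,0,20,0],[0.06,0.08,0,30,0],[0.08,0.11,0,40,0],[0.1,0.14,0,50,0]]]}}

```text
clock: 5.68
eef_pos: [0.4471, 0.1982, 0.1527]
tool_rot: [0.876, 0.482, -0.012, -0.019]
ft_force: [0.3, 0.3, 0.8]
grip_width: 0.0002
grasp_force: 0.0
```

```bash
python3 - <<'E'
from h import *
o=monitor.get_obs();q=o["tool_rot"];print(o["eef_pos"],q,np.degrees(2*np.arctan2(q[1],q[0])),o["joint_pos"])
E
```

```text
[0.44711268 0.19824814 0.15272893] [ 0.87598965  0.48179602 -0.0121596  -0.01915372] 57.621759199518685 [ 0.39533803  0.29068917 -0.13969244  1.1687182   0.03547514  2.53073914]
```

Emit:
{"name": "move_arm", "arguments": {"moves": [[[0.01,0.04,0,10,0],[0.025,0.08,0,20,0],[0.04,0.11,0,30,0],[0.051,0.124,0,37,0],[0.051,0.124,0,37,0]]]}}

```text
clock: 6.3
eef_pos: [0.4979, 0.3223, 0.152]
tool_rot: [0.68, 0.733, -0.018, -0.015]
ft_force: [0.2, 0.5, -0.0]
grip_width: 0.0002
grasp_force: 0.0
```

Emit:
{"name": "move_arm", "arguments": {"moves": [[[0,0,-0.05,0,0],[0,0,-0.09,0,0],[0,0,-0.115,0,0],[0,0,-0.115,0,0]]]}}

```text
clock: 6.8
eef_pos: [0.495, 0.3195, 0.036]
tool_rot: [0.68, 0.732, -0.02, -0.015]
ft_force: [-0.7, 1.0, 0.5]
grip_width: -0.0002
grasp_force: 0.0
```

```bash
python3 - <<'E'
from h import *
o=monitor.get_obs();q=o["tool_rot"];print(o["eef_pos"],q,np.degrees(2*np.arctan2(q[1],q[0])),o["joint_pos"])
c=snap("scene");cv2.imwrite("pics/s4.png",cv2.resize(c["color"][180:300,130:330,::-1],None,fx=4,fy=4,interpolation=cv2.INTER_CUBIC))
E
```

```text
[0.49498258 0.31950868 0.03595721] [ 0.68039153  0.73240915 -0.02010317 -0.01549391] 94.21721864116981 [0.56308129 0.5957928  0.01323941 1.03505805 0.01964623 2.05981329]
```

View pics/s4.png

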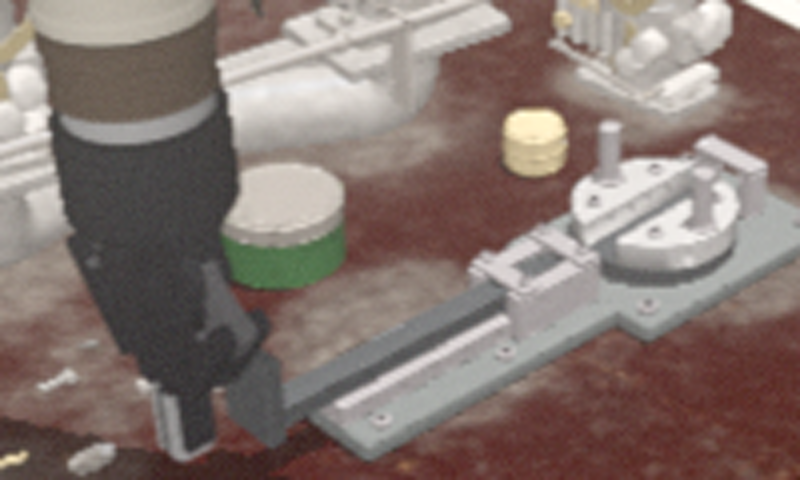

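The fingers are down behind the plate at crop (185,430), the plate is at (258,395), and the slot is in line with the bar. I push along the bar.

Emit:
{"name": "move_arm", "arguments": {"moves": [[[0.003,-0.012,0,0,0],[0.005,-0.024,0,0,0],[0.006,-0.036,0,0,0],[0.007,-0.048,0,0,0],[0.008,-0.06,0,0,0]]]}}

```text
clock: 7.48
eef_pos: [0.5054, 0.2618, 0.0393]
tool_rot: [0.679, 0.734, -0.016, -0.015]
ft_force: [-0.2, 3.6, 1.7]
grip_width: -0.0002
grasp_force: 1.6
```

Emit:
{"name": "move_arm", "arguments": {"moves": [[[0.001,-0.012,0,0,0],[0.002,-0.024,0,0,0],[0.003,-0.036,0,0,0],[0.004,-0.048,0,0,0],[0.005,-0.06,0,0,0]]]}}

```text
clock: 8.1
eef_pos: [0.5099, 0.2013, 0.0386]
tool_rot: [0.679, 0.734, -0.017, -0.015]
ft_force: [-0.4, 3.8, 1.8]
grip_width: -0.0001
grasp_force: 1.6
```

Emit:
{"name": "move_arm", "arguments": {"moves": [[[0.001,-0.012,0,0,0],[0.002,-0.024,0,0,0],[0.002,-0.034,0,0,0],[0.003,-0.04,0,0,0],[0.003,-0.042,0,0,0]]]}}

```text
clock: 8.72
eef_pos: [0.513, 0.1597, 0.0386]
tool_rot: [0.679, 0.733, -0.017, -0.015]
ft_force: [0.2, 3.2, 2.0]
grip_width: -0.0
grasp_force: 1.4
```

Emit:
{"name": "move_arm", "arguments": {"moves": [[[0,-0.002,0,0,0],[0,-0.003,0,0,0],[0,-0.003,0,0,0]]]}}

```text
clock: 9.1
eef_pos: [0.513, 0.1572, 0.0386]
tool_rot: [0.679, 0.734, -0.017, -0.015]
ft_force: [1.1, 2.1, 1.2]
grip_width: -0.0002
grasp_force: 1.2
```

Still sliding, with no stop force yet, so I go on in 2 mm steps until the plate meets the guide.

Emit:
{"name": "move_arm", "arguments": {"moves": [[[0,-0.002,0,0,0],[0,-0.002,0,0,0]]]}}

```text
clock: 9.35
eef_pos: [0.513, 0.1551, 0.0386]
tool_rot: [0.679, 0.734, -0.017, -0.015]
ft_force: [-0.5, 2.8, 2.1]
grip_width: -0.0
grasp_force: 1.3
```

Emit:
{"name": "move_arm", "arguments": {"moves": [[[0,-0.002,0,0,0],[0,-0.002,0,0,0]]]}}

```text
clock: 9.6
eef_pos: [0.513, 0.1551, 0.0388]
tool_rot: [0.679, 0.734, -0.015, -0.016]
ft_force: [-0.7, 7.3, 1.8]
grip_width: 0.0001
grasp_force: 4.0
```

Emit:
{"name": "move_arm", "arguments": {"moves": [[[0,-0.001,0,0,0],[0,-0.001,0,0,0]]]}}

```text
clock: 9.85
eef_pos: [0.513, 0.1551, 0.0389]
tool_rot: [0.679, 0.734, -0.015, -0.017]
ft_force: [-1.5, 10.4, 1.2]
grip_width: 0.0
grasp_force: 5.2
```

The plate is at the stop: TCP stays at y = 0.1551 while the force rises. I back off and clear the hand.

Emit:
{"name": "move_arm", "arguments": {"moves": [[[0,0.02,0,0,0],[0,0.05,0,0,0],[0,0.06,0.05,0,0],[0,0.06,0.1,0,0],[-0.05,0.07,0.12,0,0]]]}}

```text
clock: 10.48
eef_pos: [0.4668, 0.2231, 0.1616]
tool_rot: [0.68, 0.733, -0.014, -0.012]
ft_force: [-0.8, 0.2, 0.9]
grip_width: 0.0001
grasp_force: 0.0
```

Emit:
{"name": "move_arm", "arguments": {"moves": [[[-0.04,0.02,0,0,0],[-0.08,0.04,0,0,0],[-0.1,0.05,0,0,0],[-0.1,0.05,0,0,0]]]}}

```text
clock: 10.98
eef_pos: [0.3616, 0.2723, 0.1585]
tool_rot: [0.678, 0.734, -0.017, -0.014]
ft_force: [1.3, 0.6, -0.2]
grip_width: 0.0001
grasp_force: 0.0
```

```bash
python3 - <<'E'
from h import *
o=monitor.get_obs();print(o["eef_pos"],o["ft_force"])
c=snap("top");s=snap("scene")
a=cv2.resize(c["color"][195:270,160:360,::-1],None,fx=4,fy=4,interpolation=cv2.INTER_CUBIC)
b=cv2.resize(s["color"][180:280,170:350,::-1],None,fx=3,fy=3,interpolation=cv2.INTER_CUBIC)
o=np.zeros((600,800,3),np.uint8);o[:300]=a;o[300:,:540]=b
cv2.imwrite("pics/t5.png",o)
E
```

```text
[0.36163582 0.27231262 0.15852896] [ 1.33750161  0.55027652 -0.24589601]
```

View pics/t5.png

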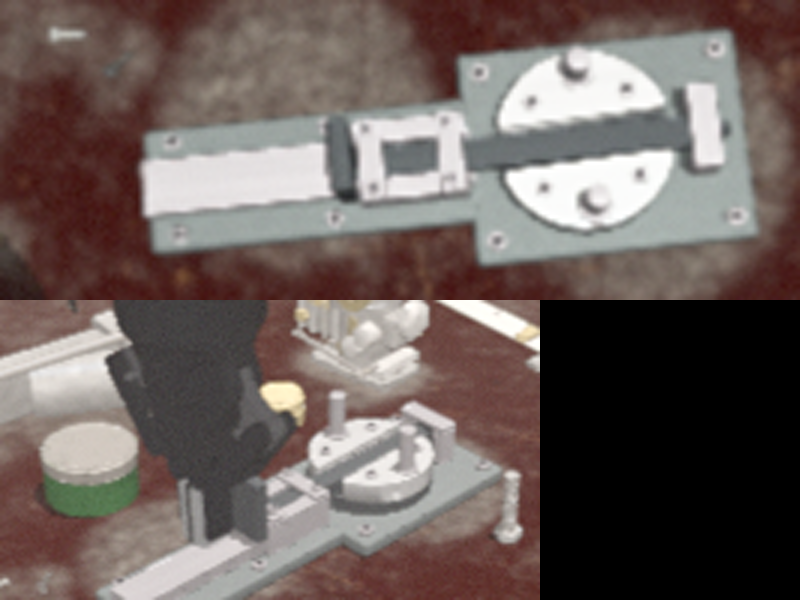

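The bar runs through the slot and keeper, with its nose at (727,130) and its plate against the guide at (342,158). The slot is in line, the tin, bolt and float are undisturbed, and the hand is clear.

```bash
python3 -c "
from workcell import job
print(job.job_done())"
```

```text
the job is handed in; nothing more can be done
None
```

The spindle looks locked and the job is handed in, though no verdict came back: the disc was turned into line, the bar pushed through slot and keeper until its plate stopped at the guide, the tin, bolt and float left in place, and the hand clear.

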